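Set out the weighing station

ROBOT

A 6-joint arm with a two-finger parallel gripper is mounted at the origin on the work surface. World frame = base frame: x ahead of the robot, y to its left, z up, the work surface at z = 0. Lengths are in m, angles in rad, forces in N, time in s.
With the tool pointing down it reaches from about 0.25 to 0.775 m from the base axis. Payload 4 kg.
Tool frame: the origin (TCP) lies between the finger pads; the fingertips stand 11 mm ahead of it and the grasp point (between the pads) lies 8 mm behind it; z points along the fingers, y is the direction in which the jaws open and shut (so a half turn about z gives the same grasp; the last joint's range is limited). The gripper opens to 94 mm and grips with 3 to 60 N. Pads are 16 mm wide; open, the fingers measure 119 mm over their backs; the gripper's body (75 mm by 177 mm) begins 78 mm behind the grasp point.
Start: joints at [-1.358, 0.087, 1.371, -0, 1.684, -0.103], TCP at [0.171, -0.523, 0.217] pointing down, gripper open.
Joint ranges: [-3.1, 3.1], [-0.76, 2.03], [0.27, 2.55], [-1.08, 4.22], [0.17, 2.65], [-2.57, 2.57]. Speed limits (rad/s): [2.79, 2.79, 3.14, 3.14, 3.14, 3.14].

INTERFACE

Orientations are given as [roll, pitch, yaw] about the fixed x, y, z axes, in that order (R = Rz(yaw) Ry(pitch) Rx(roll)).
In Python, from bench import get_obs, cams, ticket gives the robot as it stands. The module is installed in compiled form; this text tells all that it offers.
- The arm moves only by the shell command python3 -m crank 'ROWS'. ROWS is JSON, a list of rows, each an object of numbers: "tx", "ty", "tz": the shift along the tool's x, y, z in cm; "twist": the turn about the tool's z in degrees; "grip": the opening, from 0 (shut) to 1 (fully open). In form: [{"tx": .., "ty": .., "tz": .., "twist": .., "grip": ..}, ...]. A call has 1 to 12 rows; each row shifts and turns the commanded pose from where the row before left it, along the tool's axes as they then stand; what a row does not reach is not made up. A row lasts 1/8 s, in which the tool goes at most 62.5 mm and 10.7 degrees, less where a joint would pass 70% of its speed; a pose out of reach is approached as far as the arm can. A call is refused whole if a number of a shift passes 6.25 or a number of a turn 10.7, either way. A call with a gripper value outside its range is refused whole. The fingers move at their own pace and stop on an object; the grip force is fixed at half the most. Time passes only in rows, so rows that do not move let the fingers close. It gives the time, the measured TCP pose, the force and the opening at its end, in the units of the state.
- get_obs(): the state, without advancing time (a new reading comes with each control period).
- cams.snapshot(name): name is "side" or "top"; returns a dict with "frame" (420x560x3 uint8, red, green, blue), "intrinsics" (3x3 intrinsics, pixels), "dist" ([k1, k2, p1, p2, k3] as OpenCV has them; the pictures are not rectified), "R" (3x3) and "t" (3): a world point X has camera coordinates R X + t. Camera axes: x right, y down, z forward; pixel columns grow to the right and rows downward; lengths in m; the calibration is good to about 2 mm. A picture is of the moment at which its call begins. There is no depth.
- ticket.close_job(): hands the job in, once; it reports no verdict.
Trained networks look in a picture, given as the dict that the camera call returned (one of the last four; its "shot" number tells which), for a name from the list of things; names that differ only in an ending like _2 or _b are one class to them, and where a whole thing is asked for, a point or a joint stands for the part that bears it (a point fixed in the world has none). Each returns a list of dicts, best first, with "conf" (0 to 1); they miss things now and then, are a little off and sometimes report something else, mostly with a low value. They report only what shows in the picture. A call takes as long as a camera call.
- cams.outline_of(picture, query): "region" (420x560 bool, what is visible of it) and "centre" ([column, row] in pixels, amid what is visible of it).
The state is a dict: "time": time; "joint_positions": joint angles; "qvel": joint speeds; "joint_torque": joint torques, N m; "tool_pos": TCP position; "ee_rot": TCP orientation; "wrist_force": force on the tool from outside, world axes, zero at the start; "wrist_torque": the same for the moment, N m; "width": finger opening in m.
Only numpy, scipy, OpenCV 4.12 (cv2) and the standard library are available. Lean on these libraries where they do the work, as an engineer would, in place of code of your own. Each camera call takes 0.05 s, during which the arm holds its last target.

TASK

Set out the bench for weighing samples: first put the empty aluminium dish in the middle of the balance pan, then stand the brass check weight upright in the middle of the dish. Stand the blue-lidded pot between the well plate and the balance, 25 mm clear of the plate's short end that faces the balance and centred on that end, and stand the amber jar behind the plate (on the long side away from the robot), 25 mm clear of that side and centred on it. Set everything down rather than dropping it, and leave the red-lidded pot and the green jar where they are.

Things in the scene. Friction and masses are not known exactly. Their poses are not given: they have to be found in the camera images.
- dish: Loose open round aluminium dish: outer diameter 60 mm, straight vertical walls 22 mm high and 3 mm thick, floor 3 mm thick, 40 g. Origin at the centre of its underside, z up.
- weight: Loose brass check weight standing upright, about 200 g: foot 30 mm in diameter up to 28 mm height, then tapering within 4 mm to a straight round shank 22 mm in diameter that runs up to the top at 64 mm. Origin at the centre of its underside, z up the shank.
- blue_pot: Loose white round pot with a blue lid: 50 mm in diameter (49 below the lid), 60 mm high, lid the top 15 mm, closed, about 80 g. Origin at the centre of its underside, z up.
- amber_jar: Loose closed round jar of brown amber glass with a black cap: body 42 mm in diameter up to 48 mm height, then a neck of 32 mm and a cap 34 mm in diameter from 54 mm to the top at 70 mm; about 110 g. Origin at the centre of its underside, z up.
- plate: Fixed light-blue 24-well plate lying on the bench, 128 mm long by 86 mm wide by 20 mm high (its 6 mm foot has the full size; the wells are closed discs, for looks). Origin at the centre of its underside. Its y axis runs along the length, towards the robot's left; its x axis runs across the width and points away from the robot, so its +x long side is the far one ('behind'). It lies up to 15 degrees askew, to the left or right of the robot, the balance on the other side.
- balance: Fixed low white laboratory balance, 204 mm (its x) by 154 mm (its y), housing 40 mm high, dark display at the end towards the robot, a round steel pan towards the far end. Origin at the centre of its underside, x away from the robot, up to 15 degrees askew.
- pan (a point): Centre of the top face of the balance's flat round steel pan, 120 mm in diameter, 50 mm above the bench; it lies 30 mm from the balance's centre along its x. The pan is rigid and does not sink.
- red_pot: Bystander: loose white pot with a red lid, otherwise the same as the blue-lidded one (50 mm in diameter, 60 mm high). Leave it alone. Origin at the centre of its underside.
- green_jar: Bystander: loose closed jar of green glass with a white cap, otherwise the same as the amber jar (42 mm in diameter, 70 mm high). Leave it alone. Origin at the centre of its underside.

How it is judged:
On the way, in this order (a step that is already met when the one before it is completed fails the run):
1. the empty dish stands released in the middle of the balance pan (horizontal distance between dish and pan below 0.015 m and z of dish in the frame of pan between -0.005 and 0.005 m and linear speed of dish below 0.02 m/s and angle between dish's own z axis and vertical below 0.15 rad and contact force between the fingers and dish below 0.1 N), for 0.2 s.
2. the check weight stands released in the middle of the dish, on the pan (all of step 1 and horizontal distance between weight and dish below 0.013 m and z of weight in the frame of dish between -0.001 and 0.007 m and linear speed of weight below 0.02 m/s and angle between weight's own z axis and vertical below 0.15 rad and contact force between the fingers and weight below 0.1 N), for 0.2 s.
At the end, for the whole second after the job is handed in: Dish on the pan within 15 mm of its centre; weight on the dish floor within 13 mm of its centre; blue-lidded pot off the plate end facing the balance and amber jar off its far long side, each 25 mm clear and centred, within 15 mm along and across; all upright (0.15 rad), released, at rest (all of step 2 and x of blue_pot in the frame of plate between -0.015 and 0.015 m and height (world z) of blue_pot between -0.005 and 0.005 m and linear speed of each of blue_pot, amber_jar below 0.02 m/s and angle between each of blue_pot, amber_jar's own z axis and vertical below 0.15 rad and contact force between the fingers and blue_pot below 0.1 N and ((y of balance in the frame of plate above 0 m and y of blue_pot in the frame of plate between 0.099 and 0.129 m) or (y of balance in the frame of plate below 0 m and y of blue_pot in the frame of plate between -0.129 and -0.099 m)) and x of amber_jar in the frame of plate between 0.074 and 0.104 m and y of amber_jar in the frame of plate between -0.015 and 0.015 m and height (world z) of amber_jar between -0.005 and 0.005 m and contact force between the fingers and amber_jar below 0.1 N); the robot touches nothing.
It fails at once if the red-lidded pot or the green jar is shifted by more than 25 mm or tipped over (distance of any of red_pot, green_jar from where it was at the start of the episode above 0.025 m or angle between any of red_pot, green_jar's own z axis and vertical above 0.5 rad).
It fails at once if the dish, weight, blue-lidded pot or amber jar is dropped (falls free faster than 0.7 m/s, about 25 mm) ((contact force between anything else and dish below 0.01 N and linear speed of dish above 0.7 m/s) or (contact force between anything else and weight below 0.01 N and linear speed of weight above 0.7 m/s) or (contact force between anything else and blue_pot below 0.01 N and linear speed of blue_pot above 0.7 m/s) or (contact force between anything else and amber_jar below 0.01 N and linear speed of amber_jar above 0.7 m/s)).
It also fails if it takes over 106 s, if anything falls off the work surface, if the arm or the gripper's body presses on something with over 40 N, if the wrist force passes 120 N, or if a joint passes its speed limit or range.

## Working session

There is one attempt and no reset: what is moved stays moved. The work goes in short steps, Python scripts to look and compute and a shell command to move; the robot and the scene stay as the last step left them, time stands still between calls to the robot, and variables do not carry over. Pictures are saved under pics/ and viewed, and the job is handed in when it is done.

```bash
mkdir -p pics; python3 - <<'E'
from bench import get_obs,cams
import cv2
print(get_obs())
for n in("side","top"):
    p=cams.snapshot(n); cv2.imwrite(f"pics/{n}0.png",p["frame"][:,:,::-1]); print(n,p["intrinsics"],p["dist"],p["R"],p["t"],p["shot"])
E
```

```text
{'time': 0.0, 'joint_positions': array([-1.35807989e+00,  8.79513463e-02,  1.37223604e+00, -8.00383108e-06,
        1.68359344e+00, -1.03111463e-01]), 'qvel': array([ 4.95962438e-05, -3.05252209e-04, -9.70802123e-04, -2.95384615e-04,
       -8.03881804e-04,  2.74154826e-04]), 'joint_torque': array([-3.69357431e-04, -3.40181172e+01, -3.02425718e+01,  7.16905436e-02,
        3.29801522e-02, -1.62937281e-04]), 'tool_pos': array([ 0.17070862, -0.52229003,  0.21531539]), 'ee_rot': array([-3.13941528e+00, -2.17313582e-04,  3.15826770e-01]), 'wrist_force': array([ 0.07486742,  1.00946527, -0.02455866]), 'wrist_torque': array([-0.0084207 ,  0.04824989, -0.06999144]), 'width': 0.09362252450774079}
side [[527.06089449   0.         273.45785585]
 [  0.         527.06089449 209.29038303]
 [  0.           0.           1.        ]] [-0.02519645  0.          0.          0.          0.        ] [[-0.964635   -0.26298923 -0.01777598]
 [-0.14904169  0.59981599 -0.78613444]
 [ 0.2174072  -0.75568343 -0.61779985]] [0.53078588 0.1225338  1.28209923] 1
top [[525.32525094   0.         280.452168  ]
 [  0.         525.32525094 204.22599299]
 [  0.           0.           1.        ]] [-0.1402245  0.         0.         0.         0.       ] [[-0.00917538 -0.99995262  0.00324972]
 [-0.99351397  0.00874785 -0.1133731 ]
 [ 0.1133393  -0.00426889 -0.99354717]] [0.00883091 0.56244696 1.18505879] 2
```

View pics/side0.png

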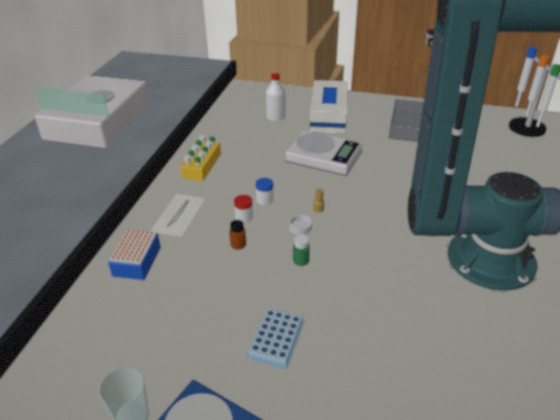

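View pics/top0.png

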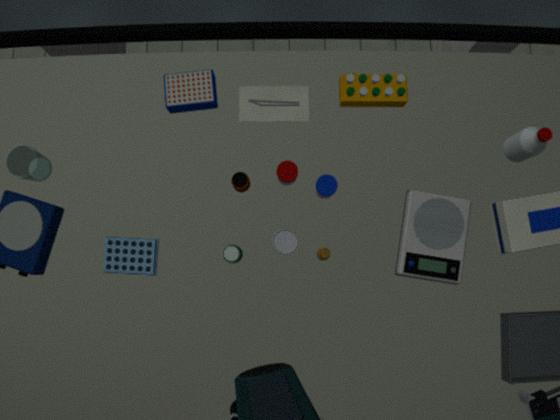

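The top view shows the plate at (130,256), the balance at (435,237), the amber jar at (240,182), red pot (287,171), blue pot (326,186), green jar (232,254), dish (286,242) and weight (323,254). Next I'll fit the poses by matching silhouettes in both views.

```bash
cat > h.py <<'E'
import numpy as np, cv2
from bench import get_obs,cams
from scipy.optimize import minimize
def cyl(prof):
    a=np.linspace(0,2*np.pi,48,endpoint=False)
    return [np.array([[r*np.cos(t),r*np.sin(t),z] for t in a for z in (z0,z1)]) for r,z0,z1 in prof]
def box(x,y,z0,z1,cx=0): return np.array([[cx+s*x/2,t*y/2,z] for s in(-1,1) for t in(-1,1) for z in(z0,z1)])
pot=cyl([(.0245,0,.045),(.025,.045,.06)]); jar=cyl([(.021,0,.048),(.016,.048,.054),(.017,.054,.07)])
M=dict(dish=cyl([(.03,0,.022)]),weight=cyl([(.015,0,.028),(.011,.032,.064)]),blue_pot=pot,red_pot=pot,amber_jar=jar,green_jar=jar,
 plate=[box(.086,.128,0,.006),box(.082,.124,.006,.02)],balance=[box(.204,.154,0,.04)]+[p+[.03,0,0] for p in cyl([(.06,.045,.05)])])
def proj(c,P):
    q,_=cv2.projectPoints(np.asarray(P,float),cv2.Rodrigues(c["R"])[0],c["t"],c["intrinsics"],np.array(c["dist"]));return q[:,0]
S=4
def render(c,n,p):
    m=np.zeros((420*S,560*S),np.uint8); th=p[2] if len(p)>2 else 0
    z=p[3] if len(p)>3 else 0
    R=np.array([[np.cos(th),-np.sin(th),0],[np.sin(th),np.cos(th),0],[0,0,1]])
    for part in M[n]:
        u=proj(c,part@R.T+[p[0],p[1],z]); cv2.fillConvexPoly(m,cv2.convexHull(((u+.5)*S*16-8).astype(np.int32)),1,shift=4)
    return cv2.resize(m.astype(np.float32),(560,420),interpolation=cv2.INTER_AREA)
def back(c,uv,z):
    n=cv2.undistortPoints(np.array([[uv]],float),c["intrinsics"],np.array(c["dist"]))[0,0]
    d=c["R"].T@np.array([n[0],n[1],1]); o=-c["R"].T@c["t"]; return o+d*(z-o[2])/d[2]
def fit(n,views,z=0,yaw=None):
    """views: list (cam,region)"""
    h=max(q[:,2].max() for q in M[n])
    x0=np.mean([back(c,np.argwhere(r).mean(0)[::-1],z+h/2)[:2] for c,r in views],0)
    rot=n in("plate","balance")
    def cost(p):
        pp=[p[0],p[1],p[2] if rot else 0,z]
        return sum(np.abs(render(c,n,pp)-r).sum()/r.sum() for c,r in views)
    best=None
    for y in ([-.2,-.1,0,.1,.2] if rot else [None]):
        s=[*x0,y] if rot else list(x0)
        sim=np.array([s]+[[v+(d if i==j else 0) for j,v in enumerate(s)] for i,d in enumerate([.006,.006,.1][:len(s)])])
        b=minimize(cost,s,method="Nelder-Mead",options=dict(initial_simplex=sim,xatol=1e-4,fatol=1e-3,maxiter=90))
        if best is None or b.fun<best.fun: best=b
    return best.x,best.fun/len(views)
E
cat > meas.py <<'E'
from h import *
import sys
names=sys.argv[2].split(","); zz=dict(a.split("=") for a in sys.argv[3:])
pics={k:cams.snapshot(k) for k in("side","top")}
draw={k:cv2.resize(p["frame"][:,:,::-1],None,fx=1,fy=1).copy() for k,p in pics.items()}
for n in names:
    vs={}
    for k,p in pics.items():
        o=cams.outline_of(p,n)
        if o: vs[k]=(p,o[0]["region"]); print(n,k,[(round(q["conf"],2),np.round(q["centre"]).tolist(),int(q["region"].sum())) for q in o[:3]])
    z=float(zz.get(n,0))
    for ks in [["top"],["side"],["top","side"]]:
        if all(k in vs for k in ks):
            x,f=fit(n,[vs[k] for k in ks],z); print("  ",ks,np.round(x,4),round(f,3))
    for k,p in pics.items():
        m=(render(p,n,[x[0],x[1],x[2] if len(x)>2 else 0,z])>.5).astype(np.uint8)
        cv2.drawContours(draw[k],cv2.findContours(m,0,1)[0],-1,(255,0,255),1)
for k in draw: cv2.imwrite(f"pics/{k}{sys.argv[1]}.png",draw[k])
E
python3 meas.py 1 dish,weight,blue_pot,amber_jar,red_pot,green_jar,plate,balance
```

```text
dish side [(0.89, [303.0, 225.0], 388)]
dish top [(0.91, [285.0, 241.0], 468)]
   ['top'] [ 0.4769 -0.0045] 0.146
   ['side'] [ 0.4791 -0.0047] 0.083
   ['top', 'side'] [ 0.478  -0.0038] 0.122
weight side [(0.47, [317.0, 200.0], 216)]
   ['side'] [ 0.4487 -0.0939] 0.116
blue_pot side [(0.57, [268.0, 191.0], 442)]
blue_pot top [(0.65, [328.0, 188.0], 407)]
   ['top'] [ 0.6022 -0.1013] 0.11
   ['side'] [ 0.6032 -0.1007] 0.068
   ['top', 'side'] [ 0.6033 -0.1011] 0.094
amber_jar side [(0.8, [234.0, 236.0], 445)]
amber_jar top [(0.74, [243.0, 182.0], 297), (0.31, [432.0, 237.0], 5654)]
   ['top'] [0.6163 0.0974] 0.08
   ['side'] [0.6165 0.0991] 0.068
   ['top', 'side'] [0.6168 0.0979] 0.08
red_pot side [(0.87, [245.0, 210.0], 461)]
red_pot top [(0.56, [288.0, 175.0], 429), (0.15, [432.0, 237.0], 5682)]
   ['top'] [ 0.6359 -0.0114] 0.062
   ['side'] [ 0.6363 -0.0109] 0.092
   ['top', 'side'] [ 0.636  -0.0114] 0.08
green_jar side [(0.67, [301.0, 251.0], 511)]
green_jar top [(0.76, [231.0, 255.0], 281)]
   ['top'] [0.4486 0.1155] 0.079
   ['side'] [0.4496 0.1172] 0.039
   ['top', 'side'] [0.4492 0.1161] 0.069
plate side [(0.61, [276.0, 337.0], 2169)]
plate top [(0.92, [130.0, 260.0], 1962)]
   ['top'] [ 0.4468  0.36   -0.038 ] 0.053
   ['side'] [ 0.4454  0.3602 -0.0499] 0.072
   ['top', 'side'] [ 0.4462  0.3601 -0.0369] 0.065
balance side [(0.68, [326.0, 152.0], 2326)]
balance top [(0.6, [432.0, 239.0], 5772)]
   ['top'] [ 0.4824 -0.3552 -0.1806] 0.052
   ['side'] [ 0.4845 -0.3584 -0.1136] 0.11
   ['top', 'side'] [ 0.4826 -0.3554 -0.17  ] 0.086
```

View pics/top1.png

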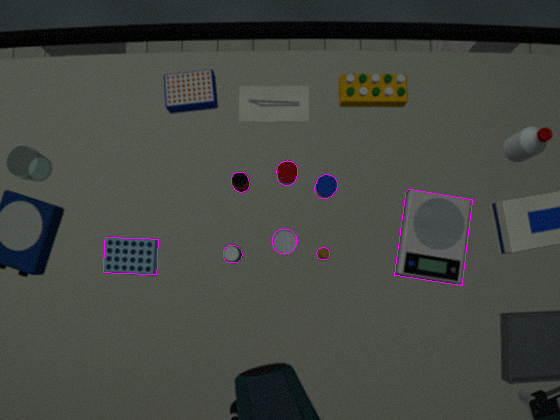

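View pics/side1.png

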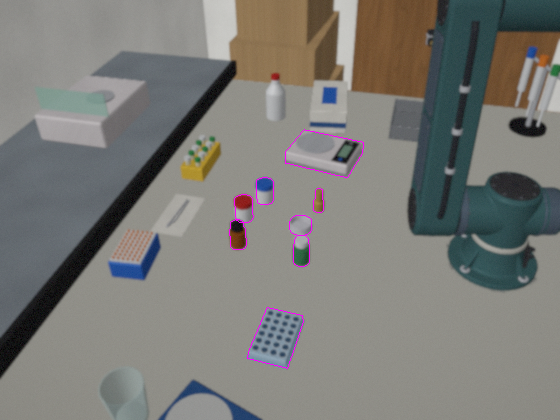

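The overlays match all eight things, so the fits can be used. The weight was found in the side view only, but its outline also lands on the brass blob in the top view. Next I'll check the pan centre directly.

```bash
python3 - <<'E'
from h import *
p=cams.snapshot("top"); f=p["frame"]
g=cv2.cvtColor(f,cv2.COLOR_RGB2GRAY)
print(np.array([180+0*0]), g[223,395:480].tolist())
print(g[185:285,438].tolist())
c=cv2.HoughCircles(cv2.GaussianBlur(g,(3,3),0)[185:262,400:480],cv2.HOUGH_GRADIENT,1,20,param1=40,param2=8,minRadius=22,maxRadius=32)
for q in (c[0][:4] if c is not None else []):
    print(q, np.round(back(p,[q[0]+400,q[1]+185],.05),4))
x=[.4826,-.3554,-.17]
print("pred pan",proj(p,[[x[0]+.03*np.cos(x[2]),x[1]+.03*np.sin(x[2]),.05]]), x[0]+.03*np.cos(x[2]),x[1]+.03*np.sin(x[2]))
# brass blob
hsv=cv2.cvtColor(f,cv2.COLOR_RGB2HSV); m=np.zeros_like(g); m[240:270,308:338]=(hsv[240:270,308:338,1]>90)
yx=np.argwhere(m); print("brass",len(yx),yx.mean(0)[::-1]); print(fit("weight",[(p,m)]))
cv2.imwrite("pics/bal.png",cv2.resize(f[180:300,380:490,::-1],None,fx=5,fy=5,interpolation=cv2.INTER_CUBIC))
E
```

```text
[180] [77, 79, 76, 76, 76, 78, 68, 63, 67, 87, 92, 104, 99, 95, 95, 91, 92, 91, 85, 74, 77, 75, 77, 71, 73, 72, 71, 73, 76, 71, 73, 75, 71, 73, 72, 70, 78, 73, 77, 76, 73, 70, 73, 74, 70, 71, 72, 74, 66, 70, 68, 68, 72, 72, 71, 70, 74, 75, 73, 71, 74, 72, 73, 70, 75, 73, 73, 70, 77, 84, 92, 90, 81, 71, 74, 81, 75, 76, 72, 78, 80, 78, 77, 75, 77]
[78, 78, 75, 79, 79, 73, 76, 82, 78, 78, 92, 96, 95, 78, 74, 76, 69, 70, 73, 72, 73, 72, 72, 74, 77, 72, 74, 81, 76, 75, 74, 68, 78, 69, 77, 70, 74, 73, 74, 75, 73, 72, 76, 73, 75, 69, 75, 77, 74, 74, 75, 73, 79, 72, 74, 75, 72, 79, 69, 72, 73, 79, 77, 75, 80, 82, 97, 95, 92, 91, 98, 84, 37, 0, 12, 21, 43, 53, 52, 57, 52, 57, 50, 54, 54, 54, 51, 32, 0, 15, 8, 4, 32, 61, 69, 54, 53, 64, 74, 80]
[38.5 37.5 25.8] [ 0.5148 -0.3602  0.05  ]
pred pan [[438.67596513 223.65054282]] 0.5121675430072868 -0.3604754704720099
brass 128 [322.921875 253.359375]
(array([ 0.44859276, -0.09408095]), np.float64(0.15478515625))
```

View pics/bal.png

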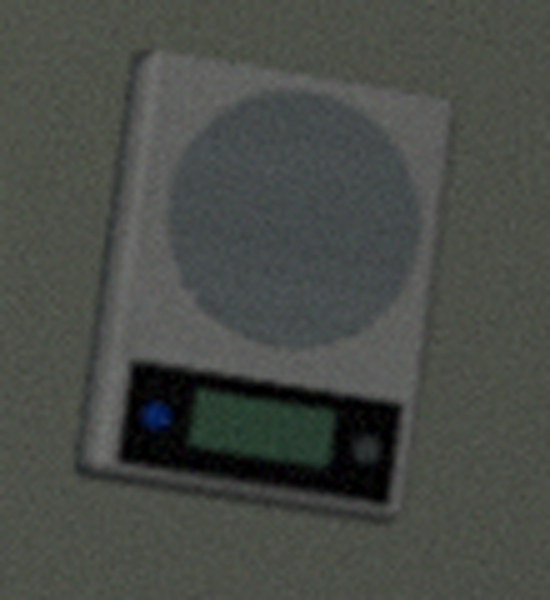

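The Hough circle puts the pan at (0.515,-0.360), against (0.512,-0.360) from the balance fit. In the zoom the pan disc sits at about pixel (439,224), which agrees with both. I'll take pan ≈ (0.513,-0.360). First I turn the tool to yaw 90°, which makes tx = +Y, ty = +X and tz = down.

```bash
python3 -m crank '[{"twist":-10.3,"grip":1},{"twist":-10.3},{"twist":-10.3},{"twist":-10.3},{"twist":-10.3},{"twist":-10.3},{"twist":-10.1},{},{}]'
```

```text
invalid input at $[0]: expected keys tx, ty, tz, twist, grip
```

```bash
python3 -m crank '[{"tx":0,"ty":0,"tz":0,"twist":-10.3,"grip":1},{"tx":0,"ty":0,"tz":0,"twist":-10.3,"grip":1},{"tx":0,"ty":0,"tz":0,"twist":-10.3,"grip":1},{"tx":0,"ty":0,"tz":0,"twist":-10.3,"grip":1},{"tx":0,"ty":0,"tz":0,"twist":-10.3,"grip":1},{"tx":0,"ty":0,"tz":0,"twist":-10.3,"grip":1},{"tx":0,"ty":0,"tz":0,"twist":-10.1,"grip":1},{"tx":0,"ty":0,"tz":0,"twist":0,"grip":1},{"tx":0,"ty":0,"tz":0,"twist":0,"grip":1}]'
```

```text
time: 2.17
tool_pos: [0.1708, -0.5228, 0.2165]
ee_rot: [3.142, 0.0, 1.568]
wrist_force: [-0.2, 0.3, -0.0]
width: 0.094
```

```bash
python3 -m crank '[{"tx":4.32,"ty":2.56,"tz":0,"twist":0,"grip":1},{"tx":4.32,"ty":2.56,"tz":0,"twist":0,"grip":1},{"tx":4.32,"ty":2.56,"tz":0,"twist":0,"grip":1},{"tx":4.32,"ty":2.56,"tz":0,"twist":0,"grip":1},{"tx":4.32,"ty":2.56,"tz":0,"twist":0,"grip":1},{"tx":4.32,"ty":2.56,"tz":0,"twist":0,"grip":1},{"tx":4.32,"ty":2.56,"tz":0,"twist":0,"grip":1},{"tx":4.32,"ty":2.56,"tz":0,"twist":0,"grip":1},{"tx":4.32,"ty":2.56,"tz":0,"twist":0,"grip":1},{"tx":4.32,"ty":2.56,"tz":0,"twist":0,"grip":1},{"tx":4.32,"ty":2.56,"tz":0,"twist":0,"grip":1},{"tx":4.32,"ty":2.56,"tz":0,"twist":0,"grip":1}]'
python3 -m crank '[{"tx":0,"ty":0,"tz":0,"twist":0,"grip":1},{"tx":0,"ty":0,"tz":0,"twist":0,"grip":1}]'
```

```text
time: 3.68
tool_pos: [0.4788, -0.0029, 0.2167]
ee_rot: [3.141, 0.0, 1.569]
wrist_force: [-0.3, -0.4, -0.4]
width: 0.0941
time: 3.92
tool_pos: [0.4778, -0.0048, 0.2164]
ee_rot: [-3.141, 0.001, 1.57]
wrist_force: [-0.1, -0.5, -0.8]
width: 0.0939
```

```bash
python3 -m crank '[{"tx":0,"ty":0,"tz":4,"twist":0,"grip":1},{"tx":0,"ty":0,"tz":4,"twist":0,"grip":1},{"tx":0,"ty":0,"tz":4,"twist":0,"grip":1},{"tx":0,"ty":0,"tz":4,"twist":0,"grip":1},{"tx":0,"ty":0,"tz":2,"twist":0,"grip":1},{"tx":0,"ty":0,"tz":1,"twist":0,"grip":1},{"tx":0,"ty":0,"tz":1.1,"twist":0,"grip":1},{"tx":0,"ty":0,"tz":0,"twist":0,"grip":1},{"tx":0,"ty":0,"tz":0,"twist":0,"grip":1}]'
python3 meas.py 2 dish
```

```text
time: 5.05
tool_pos: [0.4788, -0.0047, 0.0163]
ee_rot: [3.14, 0.0, 1.57]
wrist_force: [0.6, -0.6, -0.1]
width: 0.094
dish side [(0.66, [301.0, 225.0], 389)]
   ['side'] [ 0.4788 -0.0037] 0.079
```

View pics/side2.png

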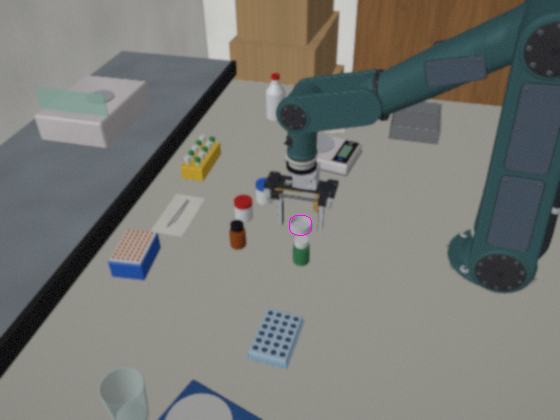

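The fingers straddle the dish at (301,225) and nothing else is touched, so I close and lift.

```bash
python3 -m crank '[{"tx":0,"ty":0,"tz":0,"twist":0,"grip":0.5},{"tx":0,"ty":0,"tz":0,"twist":0,"grip":0.5},{"tx":0,"ty":0,"tz":0,"twist":0,"grip":0.5},{"tx":0,"ty":0,"tz":0,"twist":0,"grip":0.5},{"tx":0,"ty":0,"tz":0,"twist":0,"grip":0.5},{"tx":0,"ty":0,"tz":0,"twist":0,"grip":0.5},{"tx":0,"ty":0,"tz":0,"twist":0,"grip":0.5},{"tx":0,"ty":0,"tz":0,"twist":0,"grip":0.5}]'
```

```text
time: 6.25
tool_pos: [0.4781, -0.0045, 0.0154]
ee_rot: [-3.142, 0.0, 1.571]
wrist_force: [-0.5, 0.5, -0.0]
width: 0.06
```

```bash
python3 -m crank '[{"tx":0,"ty":0,"tz":0,"twist":0,"grip":0.2},{"tx":0,"ty":0,"tz":-1,"twist":0,"grip":0.2},{"tx":0,"ty":0,"tz":-2,"twist":0,"grip":0.2},{"tx":0,"ty":0,"tz":-3,"twist":0,"grip":0.2},{"tx":0,"ty":0,"tz":-4,"twist":0,"grip":0.2},{"tx":0,"ty":0,"tz":-4,"twist":0,"grip":0.2},{"tx":0,"ty":0,"tz":-2,"twist":0,"grip":0.2},{"tx":0,"ty":0,"tz":0,"twist":0,"grip":0.2}]'
python3 -m crank '[{"tx":-2,"ty":0.2,"tz":0,"twist":0,"grip":0.2},{"tx":-4,"ty":0.4,"tz":0,"twist":0,"grip":0.2},{"tx":-4,"ty":0.4,"tz":0,"twist":0,"grip":0.2},{"tx":-4,"ty":0.4,"tz":0,"twist":0,"grip":0.2},{"tx":-4,"ty":0.4,"tz":0,"twist":0,"grip":0.2},{"tx":-4,"ty":0.4,"tz":0,"twist":0,"grip":0.2},{"tx":-4,"ty":0.4,"tz":0,"twist":0,"grip":0.2},{"tx":-4,"ty":0.4,"tz":0,"twist":0,"grip":0.2},{"tx":-4,"ty":0.4,"tz":0,"twist":0,"grip":0.2},{"tx":-1.5,"ty":0.1,"tz":0,"twist":0,"grip":0.2},{"tx":0,"ty":0,"tz":0,"twist":0,"grip":0.2},{"tx":0,"ty":0,"tz":0,"twist":0,"grip":0.2}]'
python3 meas.py 3 dish dish=0.157
```

```text
time: 7.25
tool_pos: [0.4794, -0.0046, 0.1782]
ee_rot: [3.136, 0.001, 1.571]
wrist_force: [1.0, 0.2, -1.2]
width: 0.0596
time: 8.75
tool_pos: [0.513, -0.358, 0.1752]
ee_rot: [-3.141, -0.001, 1.572]
wrist_force: [0.1, 0.3, 1.0]
width: 0.0604
dish side [(0.65, [234.0, 236.0], 446), (0.64, [317.0, 107.0], 271), (0.33, [301.0, 250.0], 467)]
dish top [(0.74, [449.0, 218.0], 363)]
   ['top'] [ 0.5171 -0.3486] 1.033
   ['side'] [0.5599 0.2455] 0.626
   ['top', 'side'] [ 1.4788 -1.6771] 1.0
```

View pics/side3.png

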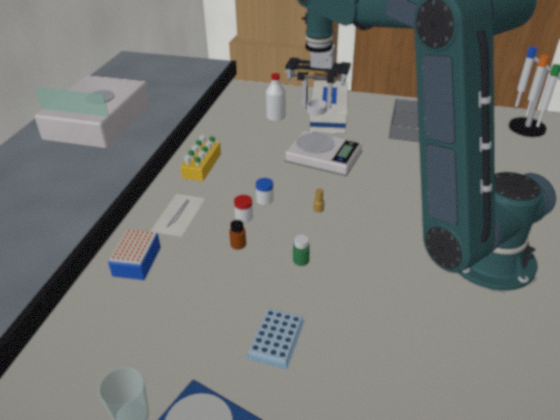

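The dish is in the grip at (317,107) in the side view, above the pan. I'll lower it towards the pan, where contact is expected at a TCP height of about 0.0655.

```bash
python3 -m crank '[{"tx":-0.2,"ty":0,"tz":2,"twist":0,"grip":0.2},{"tx":0,"ty":0,"tz":3,"twist":0,"grip":0.2},{"tx":0,"ty":0,"tz":3,"twist":0,"grip":0.2},{"tx":0,"ty":0,"tz":1.5,"twist":0,"grip":0.2},{"tx":0,"ty":0,"tz":0.8,"twist":0,"grip":0.2},{"tx":0,"ty":0,"tz":0.5,"twist":0,"grip":0.2},{"tx":0,"ty":0,"tz":0,"twist":0,"grip":0.2},{"tx":0,"ty":0,"tz":0,"twist":0,"grip":0.2}]'
python3 -m crank '[{"tx":0,"ty":0,"tz":0.15,"twist":0,"grip":0.2},{"tx":0,"ty":0,"tz":0,"twist":0,"grip":0.2},{"tx":0,"ty":0,"tz":0,"twist":0,"grip":0.2}]'
```

```text
time: 9.95
tool_pos: [0.5136, -0.3619, 0.0686]
ee_rot: [3.14, 0.001, 1.571]
wrist_force: [0.2, 0.6, -0.3]
width: 0.06
time: 10.32
tool_pos: [0.5131, -0.3615, 0.0661]
ee_rot: [3.141, 0.0, 1.571]
wrist_force: [1.1, -0.1, -0.5]
width: 0.0597
```

```bash
python3 -m crank '[{"tx":0.1,"ty":0,"tz":0.1,"twist":0,"grip":0.2},{"tx":0,"ty":0,"tz":0,"twist":0,"grip":0.2},{"tx":0,"ty":0,"tz":0,"twist":0,"grip":0.2}]'
```

```text
time: 10.7
tool_pos: [0.5132, -0.3608, 0.0655]
ee_rot: [3.141, 0.001, 1.571]
wrist_force: [-0.6, -0.1, 1.0]
width: 0.0599
```

```bash
python3 meas.py 4 dish dish=0.05
```

```text
dish side [(0.57, [314.0, 138.0], 270)]
dish top [(0.57, [433.0, 222.0], 282)]
   ['top'] [ 0.5155 -0.3459] 1.168
   ['side'] [ 0.5135 -0.3609] 0.075
   ['top', 'side'] [ 0.5135 -0.3606] 0.624
```

View pics/side4.png

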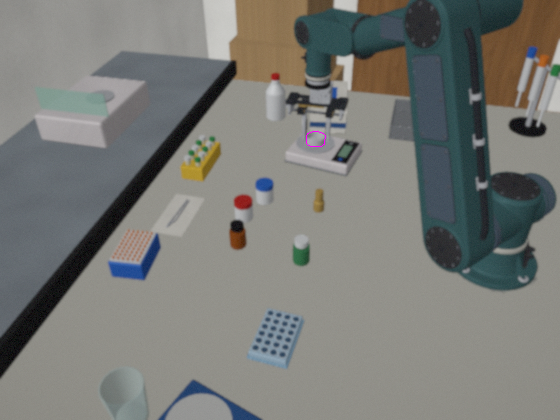

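The side view shows the dish at (315,138) on the pan, and the fit gives (0.5135,-0.361). I nudge down, release and rise.

```bash
python3 -m crank '[{"tx":0,"ty":0,"tz":0.06,"twist":0,"grip":0.2},{"tx":0,"ty":0,"tz":0,"twist":0,"grip":0.2},{"tx":0,"ty":0,"tz":0,"twist":0,"grip":0.75},{"tx":0,"ty":0,"tz":0,"twist":0,"grip":0.95},{"tx":0,"ty":0,"tz":0,"twist":0,"grip":0.95},{"tx":0,"ty":0,"tz":0,"twist":0,"grip":0.95},{"tx":0,"ty":0,"tz":0,"twist":0,"grip":0.95},{"tx":0,"ty":0,"tz":-1,"twist":0,"grip":0.95},{"tx":0,"ty":0,"tz":-3,"twist":0,"grip":0.95},{"tx":0,"ty":0,"tz":-4,"twist":0,"grip":0.95},{"tx":0,"ty":0,"tz":-4,"twist":0,"grip":0.95},{"tx":0,"ty":0,"tz":-1,"twist":0,"grip":0.95}]'
```

```text
time: 12.4
tool_pos: [0.5144, -0.3615, 0.1991]
ee_rot: [3.136, 0.005, 1.571]
wrist_force: [-0.3, -0.0, -0.2]
width: 0.0894
```

```bash
python3 -m crank '[{"tx":2.5,"ty":-0.6,"tz":0,"twist":0,"grip":0.6},{"tx":3.8,"ty":-0.9,"tz":0,"twist":0,"grip":0.6},{"tx":3.8,"ty":-0.9,"tz":0,"twist":0,"grip":0.6},{"tx":3.8,"ty":-0.9,"tz":0,"twist":0,"grip":0.6},{"tx":3.8,"ty":-0.9,"tz":0,"twist":0,"grip":0.6},{"tx":3.8,"ty":-0.9,"tz":0,"twist":0,"grip":0.6},{"tx":3.7,"ty":-0.9,"tz":0,"twist":0,"grip":0.6},{"tx":1.5,"ty":-0.4,"tz":0,"twist":0,"grip":0.6},{"tx":0,"ty":0,"tz":0,"twist":0,"grip":0.6},{"tx":0,"ty":0,"tz":0,"twist":0,"grip":0.6}]'
python3 meas.py 5 dish dish=0.05; python3 meas.py 5b weight
```

```text
time: 13.65
tool_pos: [0.4493, -0.0944, 0.1941]
ee_rot: [-3.141, 0.001, 1.57]
wrist_force: [-0.2, 0.1, -0.4]
width: 0.0563
dish side [(0.56, [318.0, 137.0], 201)]
dish top [(0.85, [440.0, 222.0], 577), (0.67, [128.0, 258.0], 1938)]
   ['top'] [ 0.5137 -0.3611] 0.067
   ['side'] [ 0.5109 -0.3625] 0.384
   ['top', 'side'] [ 0.5126 -0.3613] 0.235Traceback (most recent call last):
  File "meas.py", line 16, in <module>
    m=(render(p,n,[x[0],x[1],x[2] if len(x)>2 else 0,z])>.5).astype(np.uint8)
                   ^
NameError: name 'x' is not defined
```

View pics/top5.png

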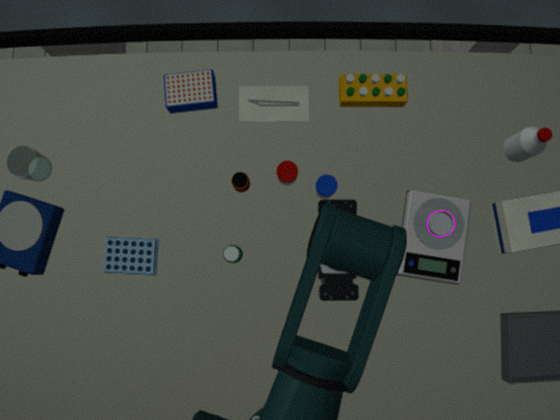

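The top view shows the released dish centred on the pan at (441,223). I descend on the weight's shank.

```bash
python3 -m crank '[{"tx":0,"ty":0,"tz":3,"twist":0,"grip":0.6},{"tx":0,"ty":0,"tz":4,"twist":0,"grip":0.6},{"tx":0,"ty":0,"tz":3,"twist":0,"grip":0.6},{"tx":0,"ty":0,"tz":2,"twist":0,"grip":0.6},{"tx":0,"ty":0,"tz":1,"twist":0,"grip":0.6},{"tx":0,"ty":0,"tz":1,"twist":0,"grip":0.6},{"tx":0,"ty":0,"tz":1,"twist":0,"grip":0.6},{"tx":0,"ty":0,"tz":0,"twist":0,"grip":0.6},{"tx":0,"ty":0,"tz":0,"twist":0,"grip":0.6}]'
python3 - <<'E'
from h import *
p=cams.snapshot("side");o=cams.outline_of(p,"weight");print([(q["conf"],q["centre"]) for q in o])
cv2.imwrite("pics/w6.png",cv2.resize(p["frame"][130:250,260:380,::-1],None,fx=5,fy=5,interpolation=cv2.INTER_CUBIC))
E
```

```text
time: 15.18
tool_pos: [0.4494, -0.0936, 0.0448]
ee_rot: [3.141, 0.0, 1.571]
wrist_force: [0.7, 0.4, -0.2]
width: 0.0566
[(0.67, [264.1, 190.8]), (0.58, [318.8, 201.5])]
```

View pics/w6.png

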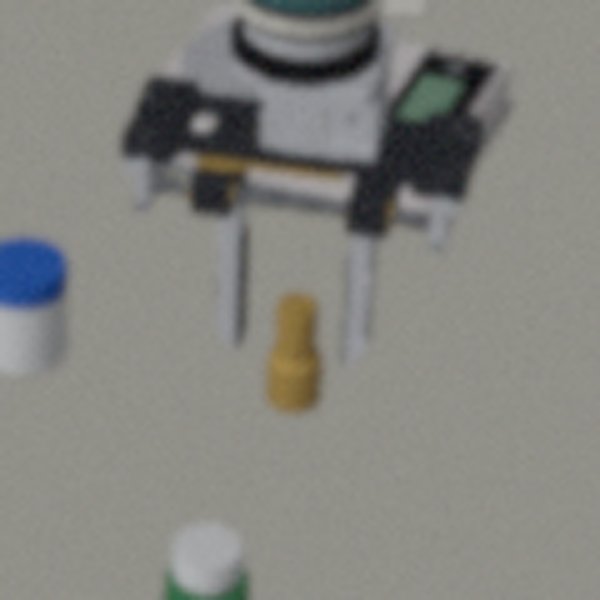

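The shank stands midway between the fingertips, so I close.

```bash
python3 -m crank '[{"tx":0,"ty":0,"tz":0,"twist":0,"grip":0.3},{"tx":0,"ty":0,"tz":0,"twist":0,"grip":0.1},{"tx":0,"ty":0,"tz":0,"twist":0,"grip":0.1},{"tx":0,"ty":0,"tz":0,"twist":0,"grip":0.1},{"tx":0,"ty":0,"tz":0,"twist":0,"grip":0},{"tx":0,"ty":0,"tz":0,"twist":0,"grip":0},{"tx":0,"ty":0,"tz":0,"twist":0,"grip":0},{"tx":0,"ty":0,"tz":-1,"twist":0,"grip":0},{"tx":0,"ty":0,"tz":-3,"twist":0,"grip":0},{"tx":0,"ty":0,"tz":-4,"twist":0,"grip":0},{"tx":0,"ty":0,"tz":-4,"twist":0,"grip":0},{"tx":0,"ty":0,"tz":-2,"twist":0,"grip":0}]'
```

```text
time: 16.77
tool_pos: [0.4501, -0.0937, 0.1875]
ee_rot: [3.137, 0.001, 1.571]
wrist_force: [-1.3, -0.1, -1.7]
width: 0.0203
```

```bash
python3 -m crank '[{"tx":-1.5,"ty":0.4,"tz":0,"twist":0,"grip":0},{"tx":-3,"ty":0.7,"tz":0,"twist":0,"grip":0},{"tx":-3,"ty":0.7,"tz":0,"twist":0,"grip":0},{"tx":-3,"ty":0.7,"tz":0,"twist":0,"grip":0},{"tx":-3,"ty":0.7,"tz":0,"twist":0,"grip":0},{"tx":-3,"ty":0.7,"tz":0,"twist":0,"grip":0},{"tx":-3,"ty":0.7,"tz":0,"twist":0,"grip":0},{"tx":-3,"ty":0.7,"tz":0,"twist":0,"grip":0},{"tx":-2.7,"ty":0.7,"tz":0,"twist":0,"grip":0},{"tx":-1.5,"ty":0.4,"tz":0,"twist":0,"grip":0},{"tx":0,"ty":0,"tz":0,"twist":0,"grip":0},{"tx":0,"ty":0,"tz":0,"twist":0,"grip":0}]'
python3 meas.py 7 weight weight=0.14
```

```text
time: 18.27
tool_pos: [0.5128, -0.3597, 0.1839]
ee_rot: [-3.141, -0.001, 1.571]
wrist_force: [0.3, 0.8, -1.9]
width: 0.0208
weight side [(0.68, [237.0, 234.0], 450), (0.63, [316.0, 108.0], 179), (0.62, [276.0, 339.0], 2211)]
weight top [(0.63, [452.0, 219.0], 147)]
   ['top'] [ 0.515  -0.3511] 0.796
   ['side'] [0.5599 0.2462] 0.221
   ['top', 'side'] [ 0.4522 -0.0076] 1.93
```

View pics/side7.png

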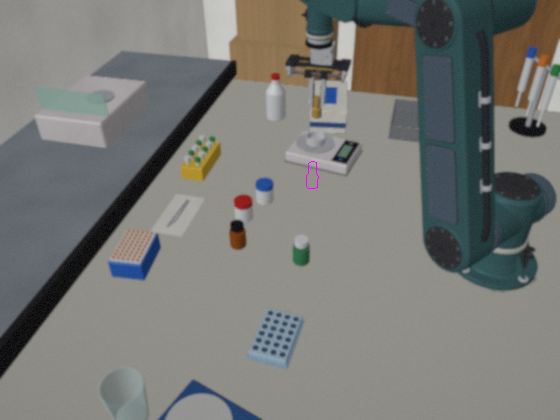

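The brass weight hangs upright in the grip at (316,107), above the dish. The overlay is wrong because the network's best guess was the amber jar. I lower it, expecting contact at a TCP height of about 0.0975.

```bash
python3 -m crank '[{"tx":-0.1,"ty":0,"tz":1.5,"twist":0,"grip":0},{"tx":0,"ty":0,"tz":2,"twist":0,"grip":0},{"tx":0,"ty":0,"tz":2,"twist":0,"grip":0},{"tx":0,"ty":0,"tz":1,"twist":0,"grip":0},{"tx":0,"ty":0,"tz":1,"twist":0,"grip":0},{"tx":0,"ty":0,"tz":0.5,"twist":0,"grip":0},{"tx":0,"ty":0,"tz":0.3,"twist":0,"grip":0},{"tx":0,"ty":0,"tz":0,"twist":0,"grip":0},{"tx":0,"ty":0,"tz":0,"twist":0,"grip":0}]'
python3 -m crank '[{"tx":0,"ty":0,"tz":0.2,"twist":0,"grip":0},{"tx":0,"ty":0,"tz":0,"twist":0,"grip":0},{"tx":0,"ty":0,"tz":0,"twist":0,"grip":0}]'
python3 - <<'E'
from h import *
p=cams.snapshot("side");o=cams.outline_of(p,"weight");print([(q["conf"],q["centre"],q["region"].sum()) for q in o])
cv2.imwrite("pics/w8.png",cv2.resize(p["frame"][80:180,270:370,::-1],None,fx=6,fy=6,interpolation=cv2.INTER_CUBIC))
E
```

```text
time: 19.6
tool_pos: [0.5133, -0.3617, 0.102]
ee_rot: [3.141, 0.001, 1.571]
wrist_force: [-0.6, 0.4, -1.3]
width: 0.0205
time: 19.98
tool_pos: [0.513, -0.3615, 0.0994]
ee_rot: [3.142, 0.0, 1.571]
wrist_force: [0.3, 0.1, -2.5]
width: 0.0208
[(0.54, [314.6, 135.0], np.int64(128))]
```

View pics/w8.png

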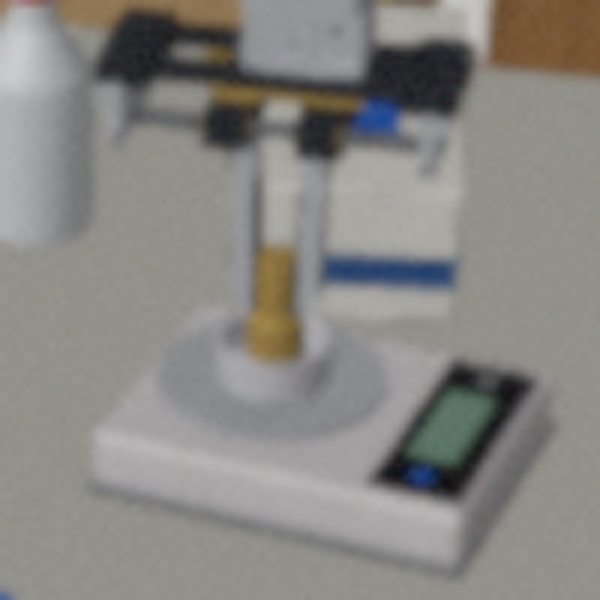

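The weight is inside the dish and centred between the walls. I ease it down the last 1–2 mm while watching the force.

```bash
python3 -m crank '[{"tx":0,"ty":0,"tz":0.12,"twist":0,"grip":0},{"tx":0,"ty":0,"tz":0,"twist":0,"grip":0},{"tx":0,"ty":0,"tz":0,"twist":0,"grip":0}]'
python3 -m crank '[{"tx":0,"ty":0,"tz":0.08,"twist":0,"grip":0},{"tx":0,"ty":0,"tz":0,"twist":0,"grip":0},{"tx":0,"ty":0,"tz":0,"twist":0,"grip":0}]'
```

```text
time: 20.45
tool_pos: [0.513, -0.3615, 0.0981]
ee_rot: [-3.142, 0.0, 1.571]
wrist_force: [-0.4, -0.3, -1.7]
width: 0.0207
time: 20.82
tool_pos: [0.5131, -0.3615, 0.0974]
ee_rot: [3.141, 0.0, 1.571]
wrist_force: [-0.8, -0.1, -1.6]
width: 0.0209
```

```bash
python3 -m crank '[{"tx":0,"ty":0,"tz":0.08,"twist":0,"grip":0},{"tx":0,"ty":0,"tz":0,"twist":0,"grip":0},{"tx":0,"ty":0,"tz":0,"twist":0,"grip":0}]'
python3 -m crank '[{"tx":0,"ty":0,"tz":0.06,"twist":0,"grip":0},{"tx":0,"ty":0,"tz":0,"twist":0,"grip":0},{"tx":0,"ty":0,"tz":0,"twist":0,"grip":0}]'
```

```text
time: 21.2
tool_pos: [0.5131, -0.3616, 0.0974]
ee_rot: [3.141, 0.001, 1.571]
wrist_force: [-2.0, 1.5, 2.7]
width: 0.0207
time: 21.58
tool_pos: [0.5131, -0.3616, 0.0974]
ee_rot: [3.141, 0.001, 1.571]
wrist_force: [-2.5, 2.1, 5.7]
width: 0.0211
```

The force went from -1.7 to +5.7 N, so it is in contact. I relax slightly, release and rise.

```bash
python3 -m crank '[{"tx":0,"ty":0,"tz":-0.1,"twist":0,"grip":0},{"tx":0,"ty":0,"tz":0,"twist":0,"grip":0},{"tx":0,"ty":0,"tz":0,"twist":0,"grip":0.4},{"tx":0,"ty":0,"tz":0,"twist":0,"grip":0.5},{"tx":0,"ty":0,"tz":0,"twist":0,"grip":0.5},{"tx":0,"ty":0,"tz":0,"twist":0,"grip":0.5},{"tx":0,"ty":0,"tz":-1,"twist":0,"grip":0.5},{"tx":0,"ty":0,"tz":-2,"twist":0,"grip":0.5},{"tx":0,"ty":0,"tz":-3,"twist":0,"grip":0.5},{"tx":0,"ty":0,"tz":-3,"twist":0,"grip":0.5},{"tx":0,"ty":0,"tz":-1,"twist":0,"grip":0.5},{"tx":0,"ty":0,"tz":0,"twist":0,"grip":0.5}]'
```

```text
time: 23.08
tool_pos: [0.5133, -0.3617, 0.1979]
ee_rot: [3.14, 0.001, 1.571]
wrist_force: [0.1, -0.6, -0.4]
width: 0.0468
```

```bash
python3 -m crank '[{"tx":2,"ty":0.6,"tz":0,"twist":0,"grip":0.9},{"tx":3.7,"ty":1.3,"tz":0,"twist":0,"grip":0.9},{"tx":3.7,"ty":1.3,"tz":0,"twist":0,"grip":0.9},{"tx":3.7,"ty":1.3,"tz":0,"twist":0,"grip":0.9},{"tx":3.7,"ty":1.3,"tz":0,"twist":0,"grip":0.9},{"tx":3.7,"ty":1.3,"tz":0,"twist":0,"grip":0.9},{"tx":3.7,"ty":1.3,"tz":0,"twist":0,"grip":0.9},{"tx":1.9,"ty":0.6,"tz":0,"twist":0,"grip":0.9},{"tx":0,"ty":0,"tz":0,"twist":0,"grip":0.9},{"tx":0,"ty":0,"tz":0,"twist":0,"grip":0.9}]'
python3 meas.py 9 dish,weight,blue_pot dish=0.05 weight=0.053
```

```text
time: 24.32
tool_pos: [0.6026, -0.1013, 0.1966]
ee_rot: [-3.141, 0.001, 1.57]
wrist_force: [-0.2, -0.5, -0.1]
width: 0.0843
dish side [(0.53, [318.0, 139.0], 190)]
dish top [(0.61, [432.0, 226.0], 312)]
   ['top'] [ 0.5115 -0.3587] 0.964
   ['side'] [ 0.5131 -0.3609] 0.501
   ['top', 'side'] [ 0.513  -0.3611] 0.732
weight side [(0.71, [316.0, 135.0], 140), (0.16, [315.0, 142.0], 193)]
weight top [(0.52, [445.0, 221.0], 177)]
   ['top'] [ 0.513  -0.3632] 0.258
   ['side'] [ 0.516  -0.3771] 0.35
   ['top', 'side'] [ 0.5136 -0.3639] 0.312
blue_pot side [(0.64, [264.0, 192.0], 435), (0.55, [329.0, 154.0], 2147)]
blue_pot top [(0.6, [322.0, 186.0], 125)]
   ['top'] [ 0.6017 -0.0817] 2.574
   ['side'] [ 0.6039 -0.1005] 0.083
   ['top', 'side'] [ 0.6033 -0.0988] 1.348
```

View pics/side9.png

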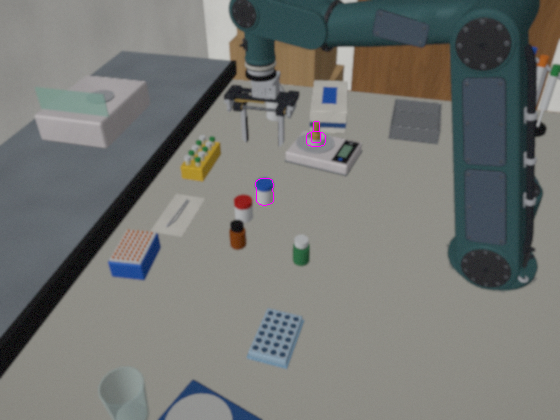

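View pics/top9.png

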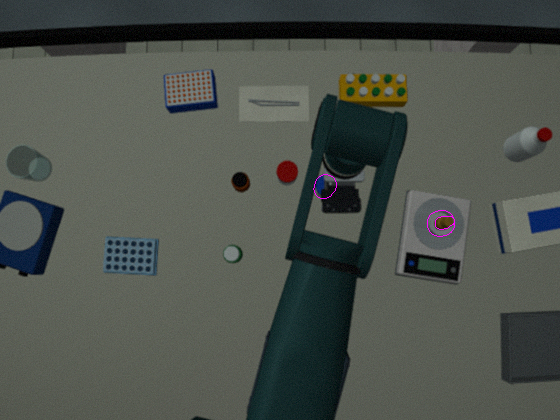

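The weight stands in the dish, about 3 mm off centre, at (443,223) in the top view. I descend on the blue pot.

```bash
python3 -m crank '[{"tx":0,"ty":0.05,"tz":3,"twist":0,"grip":0.95},{"tx":0,"ty":0,"tz":4,"twist":0,"grip":0.95},{"tx":0,"ty":0,"tz":4,"twist":0,"grip":0.95},{"tx":0,"ty":0,"tz":3,"twist":0,"grip":0.95},{"tx":0,"ty":0,"tz":1.3,"twist":0,"grip":0.95},{"tx":0,"ty":0,"tz":1,"twist":0,"grip":0.95},{"tx":0,"ty":0,"tz":1,"twist":0,"grip":0.95},{"tx":0,"ty":0,"tz":0,"twist":0,"grip":0.95},{"tx":0,"ty":0,"tz":0,"twist":0,"grip":0.95}]'
python3 meas.py 10 blue_pot
```

```text
time: 25.85
tool_pos: [0.6042, -0.1006, 0.0248]
ee_rot: [3.14, 0.0, 1.571]
wrist_force: [0.1, -0.2, -0.2]
width: 0.0893
blue_pot side [(0.73, [243.0, 209.0], 469), (0.58, [265.0, 192.0], 416), (0.25, [235.0, 237.0], 443)]
   ['side'] [ 0.6363 -0.0114] 0.077
```

View pics/side10.png

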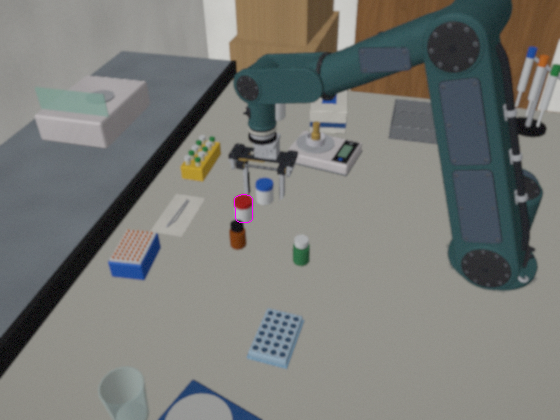

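The fingers straddle the blue pot at (265,192). The outlined best guess is the red pot, so I ignore it. I close and lift.

```bash
python3 -m crank '[{"tx":0,"ty":0,"tz":0,"twist":0,"grip":0.5},{"tx":0,"ty":0,"tz":0,"twist":0,"grip":0.3},{"tx":0,"ty":0,"tz":0,"twist":0,"grip":0.3},{"tx":0,"ty":0,"tz":0,"twist":0,"grip":0.3},{"tx":0,"ty":0,"tz":0,"twist":0,"grip":0.2},{"tx":0,"ty":0,"tz":0,"twist":0,"grip":0.2},{"tx":0,"ty":0,"tz":0,"twist":0,"grip":0.2},{"tx":0,"ty":0,"tz":0,"twist":0,"grip":0.2}]'
python3 -m crank '[{"tx":0,"ty":0,"tz":-1,"twist":0,"grip":0.2},{"tx":0,"ty":0,"tz":-3,"twist":0,"grip":0.2},{"tx":0,"ty":0,"tz":-4,"twist":0,"grip":0.2},{"tx":0,"ty":0,"tz":-4,"twist":0,"grip":0.2},{"tx":0,"ty":0,"tz":-2,"twist":0,"grip":0.2},{"tx":0,"ty":0,"tz":0,"twist":0,"grip":0.2},{"tx":0,"ty":0,"tz":0,"twist":0,"grip":0.2}]'
```

```text
time: 27.05
tool_pos: [0.6036, -0.1005, 0.0239]
ee_rot: [-3.142, 0.0, 1.571]
wrist_force: [-0.2, -0.1, -1.4]
width: 0.0499
time: 27.92
tool_pos: [0.603, -0.1003, 0.1629]
ee_rot: [-3.14, -0.0, 1.571]
wrist_force: [-0.5, 0.5, -0.7]
width: 0.0491
```

```bash
python3 -m crank '[{"tx":1.65,"ty":-0.8,"tz":0,"twist":0,"grip":0.2},{"tx":3.5,"ty":-1.6,"tz":0,"twist":0,"grip":0.2},{"tx":3.5,"ty":-1.6,"tz":0,"twist":0,"grip":0.2},{"tx":3.5,"ty":-1.6,"tz":0,"twist":0,"grip":0.2},{"tx":3.5,"ty":-1.6,"tz":0,"twist":0,"grip":0.2},{"tx":3.5,"ty":-1.6,"tz":0,"twist":0,"grip":0.2},{"tx":3.5,"ty":-1.6,"tz":0,"twist":0,"grip":0.2},{"tx":3.5,"ty":-1.6,"tz":0,"twist":0,"grip":0.2},{"tx":3.5,"ty":-1.6,"tz":0,"twist":0,"grip":0.2},{"tx":3.5,"ty":-1.6,"tz":0,"twist":0,"grip":0.2},{"tx":1.5,"ty":-0.9,"tz":0,"twist":0,"grip":0.2},{"tx":0,"ty":0,"tz":0,"twist":0,"grip":0.2}]'
python3 -m crank '[{"tx":0,"ty":0,"tz":3,"twist":0,"grip":0.2},{"tx":0,"ty":0,"tz":4,"twist":0,"grip":0.2},{"tx":0,"ty":0,"tz":3,"twist":0,"grip":0.2},{"tx":0,"ty":0,"tz":1.5,"twist":0,"grip":0.2},{"tx":0,"ty":0,"tz":1.2,"twist":0,"grip":0.2},{"tx":0,"ty":0,"tz":0.8,"twist":0,"grip":0.2},{"tx":0,"ty":0,"tz":0,"twist":0,"grip":0.2},{"tx":0,"ty":0,"tz":0,"twist":0,"grip":0.2}]'
python3 meas.py 11 blue_pot blue_pot=0.005
```

```text
time: 29.42
tool_pos: [0.4415, 0.2465, 0.1634]
ee_rot: [-3.141, 0.001, 1.573]
wrist_force: [-0.2, -1.3, -0.6]
width: 0.0494
time: 30.42
tool_pos: [0.4433, 0.2463, 0.0298]
ee_rot: [3.14, -0.001, 1.571]
wrist_force: [-0.2, 0.2, -1.0]
width: 0.0493
blue_pot side [(0.91, [291.0, 287.0], 692)]
blue_pot top [(0.52, [185.0, 257.0], 93)]
   ['top'] [0.4471 0.2125] 4.028
   ['side'] [0.4447 0.2446] 0.045
   ['top', 'side'] [0.4444 0.2445] 2.104
```

View pics/side11.png

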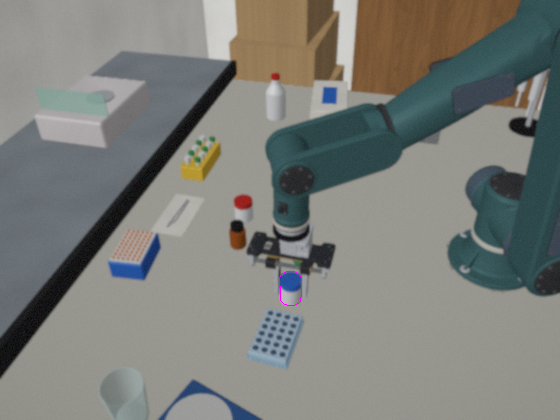

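The pot is at (291,288), off the plate's near end and clear of it. I lower the rest and feel for contact.

```bash
python3 -m crank '[{"tx":0,"ty":0,"tz":0.2,"twist":0,"grip":0.2},{"tx":0,"ty":0,"tz":0.15,"twist":0,"grip":0.2},{"tx":0,"ty":0,"tz":0,"twist":0,"grip":0.2},{"tx":0,"ty":0,"tz":0,"twist":0,"grip":0.2}]'
python3 -m crank '[{"tx":0,"ty":0,"tz":0.1,"twist":0,"grip":0.2},{"tx":0,"ty":0,"tz":0,"twist":0,"grip":0.2},{"tx":0,"ty":0,"tz":0,"twist":0,"grip":0.2}]'
python3 -m crank '[{"tx":0,"ty":0,"tz":0.1,"twist":0,"grip":0.2},{"tx":0,"ty":0,"tz":0,"twist":0,"grip":0.2},{"tx":0,"ty":0,"tz":0,"twist":0,"grip":0.2}]'
```

```text
time: 31.12
tool_pos: [0.4426, 0.246, 0.0254]
ee_rot: [-3.141, 0.0, 1.571]
wrist_force: [0.7, -0.7, -1.4]
width: 0.0492
time: 31.5
tool_pos: [0.4426, 0.246, 0.0244]
ee_rot: [-3.142, 0.0, 1.571]
wrist_force: [-0.7, -0.8, -0.9]
width: 0.0501
time: 31.88
tool_pos: [0.4428, 0.2461, 0.0239]
ee_rot: [3.141, -0.0, 1.571]
wrist_force: [-1.2, -0.3, 3.7]
width: 0.0495
```

```bash
python3 -m crank '[{"tx":0,"ty":0,"tz":-0.05,"twist":0,"grip":0.2},{"tx":0,"ty":0,"tz":0,"twist":0,"grip":0.6},{"tx":0,"ty":0,"tz":0,"twist":0,"grip":0.85},{"tx":0,"ty":0,"tz":0,"twist":0,"grip":0.85},{"tx":0,"ty":0,"tz":0,"twist":0,"grip":0.85},{"tx":0,"ty":0,"tz":0,"twist":0,"grip":0.85},{"tx":0,"ty":0,"tz":-1,"twist":0,"grip":0.85},{"tx":0,"ty":0,"tz":-3,"twist":0,"grip":0.85},{"tx":0,"ty":0,"tz":-4,"twist":0,"grip":0.85},{"tx":0,"ty":0,"tz":-4,"twist":0,"grip":0.85},{"tx":0,"ty":0,"tz":-4,"twist":0,"grip":0.85},{"tx":0,"ty":0,"tz":-1,"twist":0,"grip":0.85}]'
python3 -m crank '[{"tx":-1.5,"ty":1.8,"tz":0,"twist":0,"grip":0.85},{"tx":-3,"ty":3.5,"tz":0,"twist":0,"grip":0.85},{"tx":-3,"ty":3.5,"tz":0,"twist":0,"grip":0.85},{"tx":-3,"ty":3.5,"tz":0,"twist":0,"grip":0.85},{"tx":-2.8,"ty":3.4,"tz":0,"twist":0,"grip":0.85},{"tx":-1.5,"ty":1.7,"tz":0,"twist":0,"grip":0.85},{"tx":0,"ty":0,"tz":0,"twist":0,"grip":0.85},{"tx":0,"ty":0,"tz":0,"twist":0,"grip":0.85}]'
python3 -m crank '[{"tx":0,"ty":0,"tz":0,"twist":-10,"grip":0.85},{"tx":0,"ty":0,"tz":0,"twist":-10,"grip":0.85},{"tx":0,"ty":0,"tz":0,"twist":-10,"grip":0.85},{"tx":0,"ty":0,"tz":0,"twist":-10,"grip":0.85},{"tx":0,"ty":0,"tz":0,"twist":-10,"grip":0.85},{"tx":0,"ty":0,"tz":0,"twist":-10,"grip":0.85},{"tx":0,"ty":0,"tz":0,"twist":-10,"grip":0.85},{"tx":0,"ty":0,"tz":0,"twist":-10,"grip":0.85},{"tx":0,"ty":0,"tz":0,"twist":-10,"grip":0.85},{"tx":0,"ty":0,"tz":0,"twist":0,"grip":0.85},{"tx":0,"ty":0,"tz":0,"twist":0,"grip":0.85}]'
python3 meas.py 12 blue_pot,amber_jar,plate
```

```text
time: 33.38
tool_pos: [0.4441, 0.2467, 0.198]
ee_rot: [3.135, -0.003, 1.571]
wrist_force: [0.5, -0.1, -1.0]
width: 0.08
time: 34.38
tool_pos: [0.6156, 0.0987, 0.193]
ee_rot: [-3.139, -0.0, 1.571]
wrist_force: [0.6, 0.5, 0.1]
width: 0.0799
time: 35.75
tool_pos: [0.6161, 0.0987, 0.1941]
ee_rot: [3.142, 0.0, 3.14]
wrist_force: [-0.5, -0.2, 0.6]
width: 0.0801
blue_pot side [(0.95, [293.0, 290.0], 678), (0.21, [328.0, 152.0], 2055)]
blue_pot top [(0.82, [173.0, 257.0], 255)]
   ['top'] [0.4422 0.2465] 0.865
   ['side'] [0.4429 0.2462] 0.052
   ['top', 'side'] [0.4428 0.2462] 0.46
amber_jar side [(0.85, [234.0, 235.0], 475)]
amber_jar top [(0.54, [242.0, 184.0], 221)]
   ['top'] [0.6155 0.0988] 0.442
   ['side'] [0.617  0.0996] 0.064
   ['top', 'side'] [0.6168 0.0994] 0.254
plate side [(0.66, [275.0, 338.0], 2277)]
plate top [(0.6, [128.0, 258.0], 1946)]
   ['top'] [ 0.4471  0.3607 -0.0572] 0.044
   ['side'] [ 0.4452  0.3615 -0.0448] 0.036
   ['top', 'side'] [ 0.4462  0.3612 -0.0494] 0.048
```

View pics/side12.png

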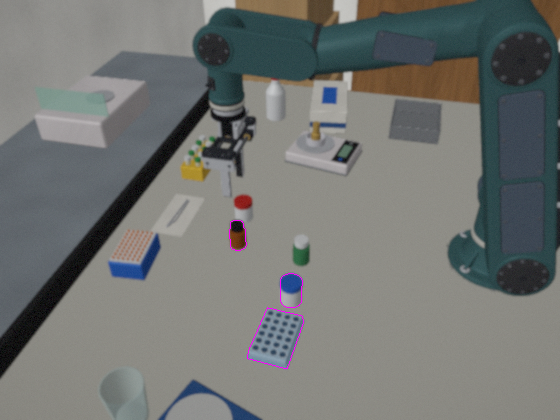

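View pics/top12.png

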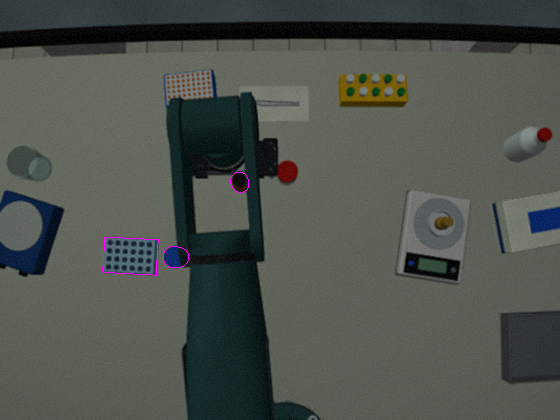

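The blue pot fits at (0.4428,0.2462), which is y ≈ -0.114 in the plate frame, as intended. The tool stands over the amber jar at (237,235) in the side view, with the jaws along world y. At yaw 180°, tx = -X and ty = +Y.

```bash
python3 -m crank '[{"tx":0,"ty":0,"tz":3,"twist":0,"grip":0.85},{"tx":0,"ty":0,"tz":4,"twist":0,"grip":0.85},{"tx":0,"ty":0,"tz":4,"twist":0,"grip":0.85},{"tx":0,"ty":0,"tz":3,"twist":0,"grip":0.85},{"tx":0,"ty":0,"tz":1.2,"twist":0,"grip":0.85},{"tx":0,"ty":0,"tz":1,"twist":0,"grip":0.85},{"tx":0,"ty":0,"tz":1,"twist":0,"grip":0.85},{"tx":0,"ty":0,"tz":0,"twist":0,"grip":0.85},{"tx":0,"ty":0,"tz":0,"twist":0,"grip":0.85}]'
python3 meas.py 13 amber_jar
```

```text
time: 37.28
tool_pos: [0.6172, 0.0981, 0.0228]
ee_rot: [-3.142, 0.002, 3.142]
wrist_force: [-0.0, -0.0, -0.5]
width: 0.0795
amber_jar side [(0.68, [240.0, 237.0], 177), (0.44, [317.0, 139.0], 164)]
   ['side'] [0.6149 0.0919] 1.641
```

View pics/side13.png

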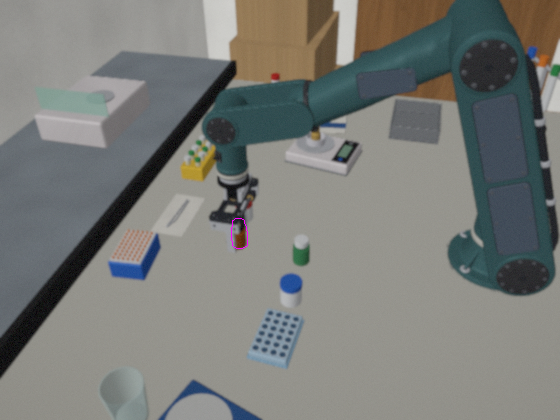

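The jar is between the fingers at (239,235), partly hidden by the near finger. I close on it.

```bash
python3 -m crank '[{"tx":0,"ty":0,"tz":0,"twist":0,"grip":0.5},{"tx":0,"ty":0,"tz":0,"twist":0,"grip":0.2},{"tx":0,"ty":0,"tz":0,"twist":0,"grip":0.2},{"tx":0,"ty":0,"tz":0,"twist":0,"grip":0.2},{"tx":0,"ty":0,"tz":0,"twist":0,"grip":0.1},{"tx":0,"ty":0,"tz":0,"twist":0,"grip":0.1},{"tx":0,"ty":0,"tz":0,"twist":0,"grip":0.1},{"tx":0,"ty":0,"tz":0,"twist":0,"grip":0.1}]'
python3 -m crank '[{"tx":0,"ty":0,"tz":-1,"twist":0,"grip":0.1},{"tx":0,"ty":0,"tz":-3,"twist":0,"grip":0.1},{"tx":0,"ty":0,"tz":-4,"twist":0,"grip":0.1},{"tx":0,"ty":0,"tz":-4,"twist":0,"grip":0.1},{"tx":0,"ty":0,"tz":-2,"twist":0,"grip":0.1},{"tx":0,"ty":0,"tz":0,"twist":0,"grip":0.1},{"tx":0,"ty":0,"tz":0,"twist":0,"grip":0.1}]'
```

```text
time: 38.48
tool_pos: [0.6166, 0.098, 0.0219]
ee_rot: [-3.142, -0.0, 3.142]
wrist_force: [0.7, 0.2, -0.5]
width: 0.0413
time: 39.35
tool_pos: [0.6159, 0.098, 0.1608]
ee_rot: [-3.141, -0.002, 3.142]
wrist_force: [-0.1, -1.4, -1.5]
width: 0.0411
```

```bash
python3 -m crank '[{"tx":0.5,"ty":1.5,"tz":0,"twist":0,"grip":0.1},{"tx":1,"ty":3.2,"tz":0,"twist":0,"grip":0.1},{"tx":1,"ty":3.2,"tz":0,"twist":0,"grip":0.1},{"tx":1,"ty":3.2,"tz":0,"twist":0,"grip":0.1},{"tx":1,"ty":3.2,"tz":0,"twist":0,"grip":0.1},{"tx":1,"ty":3.2,"tz":0,"twist":0,"grip":0.1},{"tx":1,"ty":3.2,"tz":0,"twist":0,"grip":0.1},{"tx":1,"ty":3.2,"tz":0,"twist":0,"grip":0.1},{"tx":0.65,"ty":1.95,"tz":0,"twist":0,"grip":0.1},{"tx":0,"ty":0,"tz":0,"twist":0,"grip":0.1},{"tx":0,"ty":0,"tz":0,"twist":0,"grip":0.1}]'
python3 -m crank '[{"tx":0,"ty":0,"tz":3,"twist":0,"grip":0.1},{"tx":0,"ty":0,"tz":4,"twist":0,"grip":0.1},{"tx":0,"ty":0,"tz":3,"twist":0,"grip":0.1},{"tx":0,"ty":0,"tz":1.5,"twist":0,"grip":0.1},{"tx":0,"ty":0,"tz":1.2,"twist":0,"grip":0.1},{"tx":0,"ty":0,"tz":0.8,"twist":0,"grip":0.1},{"tx":0,"ty":0,"tz":0,"twist":0,"grip":0.1},{"tx":0,"ty":0,"tz":0,"twist":0,"grip":0.1}]'
python3 meas.py 14 amber_jar amber_jar=0.005
```

```text
time: 40.72
tool_pos: [0.5353, 0.3558, 0.1616]
ee_rot: [-3.14, -0.0, 3.141]
wrist_force: [0.1, 0.0, -0.7]
width: 0.0414
time: 41.72
tool_pos: [0.5357, 0.3569, 0.028]
ee_rot: [3.141, 0.002, 3.142]
wrist_force: [0.2, -0.6, 0.0]
width: 0.042
amber_jar side [(0.49, [240.0, 318.0], 185)]
   ['side'] [0.5322 0.3509] 2.439
```

View pics/side14.png

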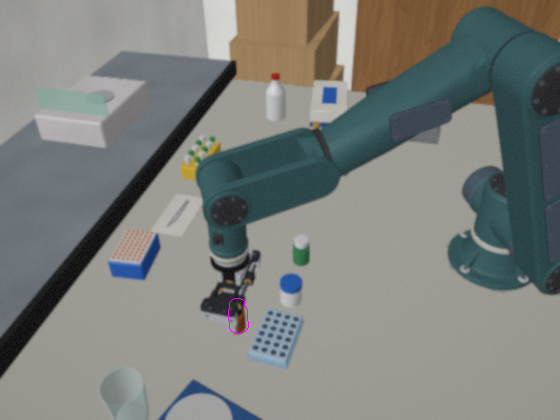

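The jar is behind the plate at (240,318). I feel for the bench, expecting contact at a TCP height of about 0.022.

```bash
python3 -m crank '[{"tx":0,"ty":0,"tz":0.25,"twist":0,"grip":0.1},{"tx":0,"ty":0,"tz":0.2,"twist":0,"grip":0.1},{"tx":0,"ty":0,"tz":0,"twist":0,"grip":0.1},{"tx":0,"ty":0,"tz":0,"twist":0,"grip":0.1}]'
python3 -m crank '[{"tx":0,"ty":0,"tz":0.1,"twist":0,"grip":0.1},{"tx":0,"ty":0,"tz":0,"twist":0,"grip":0.1},{"tx":0,"ty":0,"tz":0,"twist":0,"grip":0.1}]'
```

```text
time: 42.42
tool_pos: [0.5351, 0.3565, 0.0223]
ee_rot: [-3.141, -0.0, 3.141]
wrist_force: [0.0, 1.2, 0.0]
width: 0.0417
time: 42.8
tool_pos: [0.5353, 0.3566, 0.0219]
ee_rot: [3.141, 0.0, 3.141]
wrist_force: [0.1, -0.1, 1.9]
width: 0.0414
```

It is in contact at 0.0219, the same height as at the pick. I release, rise and move aside for the final check.

```bash
python3 -m crank '[{"tx":0,"ty":0,"tz":0,"twist":0,"grip":0.5},{"tx":0,"ty":0,"tz":0,"twist":0,"grip":0.8},{"tx":0,"ty":0,"tz":0,"twist":0,"grip":0.8},{"tx":0,"ty":0,"tz":0,"twist":0,"grip":0.8},{"tx":0,"ty":0,"tz":0,"twist":0,"grip":0.8},{"tx":0,"ty":0,"tz":0,"twist":0,"grip":0.8},{"tx":0,"ty":0,"tz":-1,"twist":0,"grip":0.8},{"tx":0,"ty":0,"tz":-3,"twist":0,"grip":0.8},{"tx":0,"ty":0,"tz":-4,"twist":0,"grip":0.8},{"tx":0,"ty":0,"tz":-4,"twist":0,"grip":0.8},{"tx":0,"ty":0,"tz":-4,"twist":0,"grip":0.8},{"tx":0,"ty":0,"tz":-1,"twist":0,"grip":0.8}]'
python3 -m crank '[{"tx":1,"ty":-4,"tz":0,"twist":0,"grip":0.8},{"tx":2,"ty":-5,"tz":0,"twist":0,"grip":0.8},{"tx":2,"ty":-5,"tz":0,"twist":0,"grip":0.8},{"tx":2,"ty":-5,"tz":0,"twist":0,"grip":0.8},{"tx":2,"ty":-5,"tz":0,"twist":0,"grip":0.8},{"tx":2,"ty":-5,"tz":0,"twist":0,"grip":0.8},{"tx":1,"ty":-4,"tz":0,"twist":0,"grip":0.8},{"tx":0,"ty":0,"tz":0,"twist":0,"grip":0.8},{"tx":0,"ty":0,"tz":0,"twist":0,"grip":0.8},{"tx":0,"ty":0,"tz":0,"twist":0,"grip":0.8}]'
python3 meas.py 15 dish,weight,blue_pot,amber_jar,red_pot,green_jar,plate,balance dish=0.05 weight=0.053
```

```text
time: 44.3
tool_pos: [0.5365, 0.3574, 0.1963]
ee_rot: [3.138, 0.007, 3.142]
wrist_force: [-0.3, -0.4, 0.2]
width: 0.0749
time: 45.55
tool_pos: [0.4152, 0.0275, 0.191]
ee_rot: [3.141, -0.001, -3.14]
wrist_force: [-0.4, -0.2, 0.2]
width: 0.0753
dish side [(0.4, [311.0, 139.0], 80)]
dish top [(0.8, [435.0, 225.0], 381)]
   ['top'] [ 0.5132 -0.3617] 0.611
   ['side'] [ 0.5177 -0.3659] 2.509
   ['top', 'side'] [ 0.5153 -0.3623] 1.593
weight top [(0.53, [444.0, 221.0], 189)]
   ['top'] [ 0.5125 -0.3614] 0.177
blue_pot side [(0.65, [292.0, 293.0], 657)]
blue_pot top [(0.79, [179.0, 258.0], 454)]
   ['top'] [0.4435 0.2455] 0.061
   ['side'] [0.443  0.2461] 0.082
   ['top', 'side'] [0.4432 0.2455] 0.071
amber_jar side [(0.97, [234.0, 318.0], 573)]
amber_jar top [(0.74, [134.0, 217.0], 304)]
   ['top'] [0.535  0.3549] 0.223
   ['side'] [0.5359 0.3559] 0.113
   ['top', 'side'] [0.536  0.3559] 0.169
red_pot side [(0.66, [246.0, 210.0], 431)]
red_pot top [(0.77, [289.0, 176.0], 450)]
   ['top'] [ 0.6354 -0.0118] 0.046
   ['side'] [ 0.6367 -0.0122] 0.162
   ['top', 'side'] [ 0.6355 -0.0115] 0.104
green_jar side [(0.96, [302.0, 252.0], 480)]
green_jar top [(0.71, [436.0, 224.0], 386), (0.24, [430.0, 241.0], 5312)]
   ['top'] [ 0.5233 -0.3661] 0.873
   ['side'] [0.4493 0.1163] 0.062
   ['top', 'side'] [ 0.4814 -0.1173] 1.808
plate side [(0.89, [275.0, 338.0], 2114)]
plate top [(0.97, [129.0, 257.0], 2040), (0.26, [130.0, 218.0], 341)]
   ['top'] [ 0.4467  0.36   -0.0618] 0.042
   ['side'] [ 0.4459  0.3599 -0.0322] 0.1
   ['top', 'side'] [ 0.4462  0.3597 -0.0506] 0.074
balance side [(0.89, [342.0, 152.0], 1181), (0.74, [310.0, 137.0], 49)]
balance top [(0.67, [429.0, 243.0], 5057), (0.42, [128.0, 258.0], 1961)]
   ['top'] [ 0.4821 -0.3543 -0.1571] 0.196
   ['side'] [ 0.4848 -0.3603 -0.1415] 1.184
   ['top', 'side'] [ 0.4826 -0.3562 -0.1526] 0.698
```

View pics/side15.png

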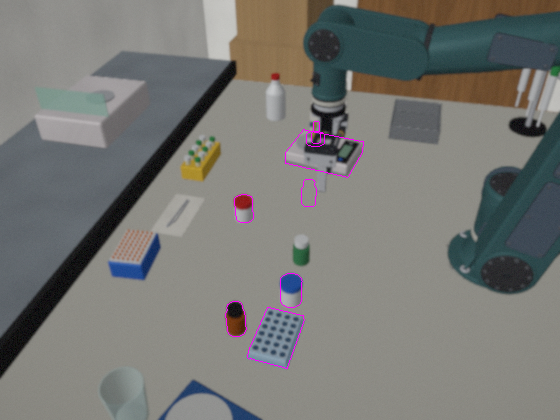

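View pics/top15.png

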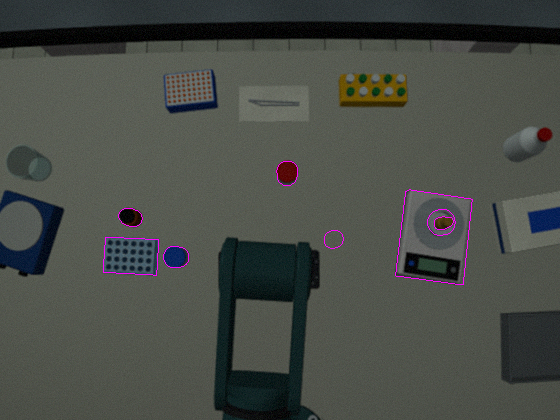

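All four pieces are placed and the tool is clear at z ≈ 0.19. In the plate frame the blue pot is at about (0.003,-0.114) and the amber jar at about (0.090,0.001), both well inside tolerance. The stray outline at (334,240) is the green jar's fit thrown off by a false top-view detection; from the side the jar has not moved. I hand in.

```bash
python3 -c "
from bench import ticket
print(ticket.close_job())"
```

```text
the job is handed in; nothing more can be done
None
```

I set out the bench as asked and handed the job in at about 46 s of the 106 s allowed; no verdict comes back. The order was dish, weight, blue pot, amber jar. Each was lowered gently. The force reading showed contact for all but the dish, which I lowered to its computed pan height.

| Item | Last check | Target |
|---|---|---|
| Dish | about 2 mm from the pan centre | within 15 mm |
| Weight | about 3 mm or less from the dish centre, upright | within 13 mm |
| Blue-lidded pot | (0.003, -0.114) m in the plate frame | (0, -0.114) m |
| Amber jar | (0.090, 0.001) m in the plate frame | (0.089, 0) m |
| Red-lidded pot | within 1 mm of its start | not moved |
| Green jar | within 1 mm of its start (side view only) | not moved |

Some of the last checks failed or disagreed:
- **Green jar:** the top-view detection was false, landing on the dish, because the arm hid the jar there.
- **Balance area:** the arm covered part of it in the side view, so the last side fits of dish and balance were unusable and the weight was not detected there. The dish and weight figures rest on the top view and on earlier pictures with less in the way.
- **Plate yaw:** fits ranged from -0.03 to -0.06 rad, which moves the pot and jar figures by only 2–3 mm at most.

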